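# Nip an offcut in the holding jig with its sunken knob

### The arm

A 6-joint arm with a two-finger parallel gripper is mounted at the origin on the work surface; the furniture and walls round the work are solid. World frame = base frame: x ahead of the robot, y to its left, z up, the work surface at z = 0. Lengths are in m, angles in rad, forces in N, time in s.
With the tool pointing down it reaches from about 0.35 to 0.925 m from the base axis. Payload 6.4 kg.
Tool frame: the origin (TCP) lies midway between the tips of the shut fingers; the grasp point (between the pads) lies 19 mm behind it; z points along the fingers, y is the line along which they close (so a half turn about z gives the same grasp; the last joint's range is limited). The gripper opens to 85 mm and grips with 20 to 120 N. Pads are 22 mm wide; open, the fingers measure 114 mm over their backs; the gripper's body (76 mm by 85 mm) begins 54 mm behind the grasp point. The pads swing forward as they close: fully open they stand 13 mm farther back than shut.
Start: joints at [0.944, 0.245, 1.558, -0, 1.339, -0.174], TCP at [0.284, 0.585, 0.231] pointing down, gripper open.
Joint ranges: [-3.13, 3.13], [-1.02, 2.26], [0.13, 2.54], [-0.95, 4.09], [0.21, 2.88], [-2.74, 2.74]. Speed limits (rad/s): [2.57, 2.57, 3.14, 3.14, 3.14, 3.14].

### API

Orientations are given as [roll, pitch, yaw] about the fixed x, y, z axes, in that order (R = Rz(yaw) Ry(pitch) Rx(roll)).
In Python, from station import manip, capture, camera_model, job_done gives the robot as it stands.
- The arm moves only by the tool play_rows, never from a script. Its argument "commands" is a list of rows, each an object with "jaw": the opening, from 0 (shut) to 1 (fully open); "dp": the shift along the tool's x, y, z in mm, a list of three; "delta_rot": the turn, a rotation vector about the tool's x, y, z in degrees, a list of three. In form: [{"jaw": jaw, "dp": [x, y, z], "delta_rot": [wx, wy, wz]}, ...]. A call has 1 to 12 rows; each row is the pose to reach, as a shift and turn from the pose commanded when the call began, along the tool's axes at that moment; what a row does not reach only later rows make up. A row lasts 1/10 s, in which the tool goes at most 50 mm and 8.59 degrees, less where a joint would pass 70% of its speed; a pose out of reach is approached as far as the arm can. A call with a gripper value outside its range is refused whole. The fingers move at their own pace and stop on an object; "force" is the grip in N (left out, the last holds). Time passes only in rows, so rows that repeat a pose let the fingers close. It gives the time, the measured TCP pose, the force, the opening and the grip force at its end, in the units of the state.
- manip.read_state(): the state, without advancing time (a new reading comes with each control period).
- capture(name): name is "scene" or "top" or "wrist"; returns the picture (420x560x3 uint8, red, green, blue); there is no depth.
- camera_model(name): a dict with "fx", "fy", "cx", "cy" (pixels), "rvec" (rotation vector, rad) and "tvec" (3), from world to camera coordinates, as OpenCV has them; the wrist camera has in their place "tool_from_camera" (4x4, takes a point from camera to tool coordinates, whose origin is the TCP and whose axes are the flange's). Camera axes: x right, y down, z forward; pixel columns grow to the right and rows downward; lengths in m; the calibration is good to about 2 mm. A picture is of the moment at which its call begins: read the wrist's pose just before it. camera_model takes no time and is no camera call.
- job_done(): hands the job in; it is judged then, once.
The state is a dict: "time": time; "joints": joint angles; "qvel": joint speeds; "tau": joint torques, N m; "eef_pos": TCP position; "tcp_rot": TCP orientation; "ft_force": force on the tool from outside, world axes, zero at the start; "torque": the same for the moment, N m; "gripper_width": opening from 0.0 (shut) to 1.0 (fully open); "grasp_force": force on a finger pad.
Only numpy, scipy, OpenCV 4.12 (cv2) and the standard library are available. Lean on these libraries where they do the work, as an engineer would, in place of code of your own. Each camera call takes 0.05 s, during which the arm holds its last target. There are 200 camera calls.

### The job

Lay the 180 mm wooden offcut flat in the mouth of the holding jig, between jaw and fence, with its end butted up to the jig's end stop, and let go of it. Then reach into the round well and turn the sunken knob clockwise until the jaw nips the offcut gently against the sprung fence, with about 8 N (more than 4, less than 13, never 16), and let go of the knob. Do not press hard on the jig with the fingers, and leave everything else where it is.

Things in the scene. Friction and masses are not known exactly. Their poses are not given: they have to be found in the camera images.
- jig: Fixed grey metal holding jig; origin on the table below the knob's axis. Base plate 8 mm thick, on which the offcut lies: x -142 to 48, y -50 to 100 mm. Housing 84 x 84 mm centred on the origin, top rim 72 mm over the table. The mouth is on the housing's -x side: jaw, then offcut, then sprung fence. The offcut lies along jig y, one end at the end stop, the other out past the plate on +y.
- well (a point): Centre of the round well's mouth, at the rim of the housing, 72 mm over the table. The well is 70 mm in diameter, 32 mm deep (floor 40 mm over the table) and holds the knob on its axis. Axes as the jig's.
- stop (a point): Middle of the face of the steel end stop, at the plate's top, at (-76, -25, 8) mm in the jig's frame; the face looks to jig +y. The stop is 46 mm long in x (-99 to -53), 10 mm thick, 34 mm high over the plate. Axes as the jig's.
- mouth (a point): Nominal middle of the mouth, on the plate, at (-76, 0, 8) mm in the jig's frame. The fence (not reported) is 60 mm long in y (-30 to 30), 24 mm high over the plate; its pad faces +x at -104 mm, give or take 3.5 mm from run to run, so the mouth starts 6 to 14.5 mm wider than the offcut. The pad yields 1 mm per 6 N, 4.5 mm at most.
- jaw: Steel clamping jaw, 42 mm wide in y, 22 mm high, that slides out of the housing to the fence along jig -x. Origin: middle of its front face, at the plate's top; axes as the jig's. Fully back the face is at x = -48 mm in the jig's frame; it starts advanced 0 to 1.5 mm.
- knob: Black knob; origin on its axis at the well floor. Grip bar 30 mm long (its x), 14 mm thick (its y), 3 to 26 mm over the floor; its x lies along jig x when fully back. Clockwise drives the jaw 12 mm per rad (0.5 to 1.4 rad needed, range 2). Turning takes 0.20 N m of friction plus 0.012 N m per N of clamping. At rest friction may hide part of that. It stays where it is left.
- piece: Plain sawn wooden offcut, a bar 45 (its x) x 180 (its y) x 19 mm (its z), 0.08 to 0.15 kg. Origin: centre of its underside. Both ends are alike. Butted in the jig its origin is at y = 65 mm in the jig's frame.
- long_offcut: plain sawn wood strip, 35 x 210 x 19 mm, longer and narrower than the piece; bystander, origin at its centre underneath
- short_offcut: plain sawn wood block, 60 x 120 x 30 mm; bystander, origin at its centre underneath
- mug: mug, 96 mm high; bystander, origin at its centre underneath
- glue_bottle: standing glue bottle, 190 mm high; bystander, origin at its centre underneath
- parts_bin: open parts bin with screws, 143 x 104 x 60 mm; bystander, origin at its centre underneath
- sanding_block: sanding block, 62 x 112 x 34 mm; bystander, origin at its centre underneath

How it is judged:
By the outcome, as a careful person would: the job done as asked, in the order asked, and still so for the second after the job is handed in, with the robot touching nothing.
It also fails if it takes over 72 s, if anything falls off the work surface, if the arm or the gripper's body presses on something with over 40 N, if the wrist force passes 120 N, or if a joint passes its speed limit or range.

## Working session

There is one attempt and no reset: what is moved stays moved. The work goes in short steps, Python scripts to look and compute and a tool call to move; the robot and the scene stay as the last step left them, time stands still between calls to the robot, and variables do not carry over. Pictures are saved under pics/ and viewed, at most 10 in all, crops included, and the job is handed in when it is done.

Besides the shell and the picture viewer there is one more tool, called after "Request:" as a command line: name --argument value ..., lists and objects as JSON in quotes. play_rows: Moves the arm, as the interface text tells. Its arguments: {"type":"object","properties":{"commands":{"type":"array","items":{"type":"object","properties":{"jaw":{"type":"number"},"dp":{"type":"array","items":{"type":"number"}},"delta_rot":{"type":"array","items":{"type":"number"}}}}},"force":{"type":"number"}},"required":["commands"]}

```bash
ls; mkdir -p pics
python3 - <<'E'
from station import *
import cv2
print(manip.read_state())
for n in ("top","scene"):
    im=capture(n); cv2.imwrite(f"pics/{n}1.png",im[:,:,::-1]); print(n,camera_model(n))
print(camera_model("wrist"))
E
```

```text
pics
{'time': 0.0, 'joints': array([ 9.43911682e-01,  2.45795193e-01,  1.55905433e+00, -2.38890987e-06,
        1.33869932e+00, -1.74105102e-01]), 'qvel': array([ 0.00119975,  0.00028345,  0.00160355,  0.00107154,  0.00173457,
       -0.00018661]), 'tau': array([ 7.31087875e-04, -4.29503810e+01, -3.26131511e+01, -9.85923543e-05,
        5.30300531e-03,  4.68902655e-06]), 'eef_pos': array([0.28400945, 0.5840311 , 0.23017073]), 'tcp_rot': array([-3.13966563e+00, -3.36575979e-04,  2.68881334e+00]), 'ft_force': array([-0.04315839, -0.08558053, -0.40926546]), 'torque': array([-0.03895892, -0.03970682,  0.03929688]), 'grasp_force': 0.0, 'gripper_width': 1.0029007153842031}
top {'fx': 416.34649398352553, 'fy': 416.34649398352553, 'cx': 272.80409502352916, 'cy': 208.25074272586676, 'rvec': array([ 2.1625942 , -2.19775128,  0.04541185]), 'tvec': array([-0.07995803,  0.63046744,  1.13190133])}
scene {'fx': 446.30627765249625, 'fy': 446.30627765249625, 'cx': 276.60475993892953, 'cy': 216.04908915354713, 'rvec': array([ 0.29615587, -2.96720868,  0.82653207]), 'tvec': array([0.57038376, 0.2443552 , 1.15893387])}
{'fx': 317.1753670907102, 'fy': 317.1753670907102, 'cx': 279.0237853962532, 'cy': 215.23989488759386, 'tool_from_camera': array([[ 4.11057107e-04, -9.58567044e-01, -2.84866730e-01,
         7.23514475e-02],
       [ 9.99999820e-01,  5.18747515e-04, -3.02587945e-04,
         5.70732863e-04],
       [ 4.37824740e-04, -2.84866554e-01,  9.58567084e-01,
        -1.43856923e-01],
       [ 0.00000000e+00,  0.00000000e+00,  0.00000000e+00,
         1.00000000e+00]])}
```

View pics/top1.png

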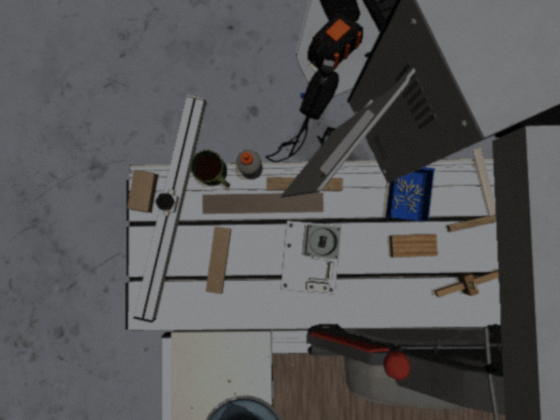

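View pics/scene1.png

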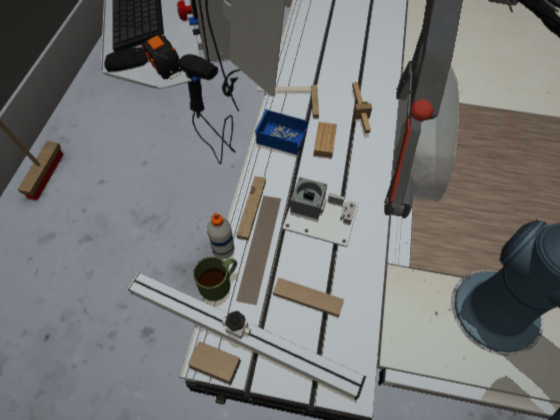

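```bash
cat > h.py <<'E'
import numpy as np, cv2
from scipy.spatial.transform import Rotation as R
from station import *
def wcam(st):
    m=camera_model("wrist"); T=np.eye(4); T[:3,:3]=R.from_euler('xyz',st['tcp_rot']).as_matrix(); T[:3,3]=st['eef_pos']
    C=T@np.array(m['tool_from_camera']); return m,C[:3,:3].T,-C[:3,:3].T@C[:3,3]
def cam(n,st=None):
    if n=='wrist': m,Rc,t=wcam(st)
    else:
        m=camera_model(n); Rc=cv2.Rodrigues(np.array(m['rvec']))[0]; t=np.array(m['tvec'])
    K=np.array([[m['fx'],0,m['cx']],[0,m['fy'],m['cy']],[0,0,1]]); return K,Rc,t
def proj(c,P):
    K,Rc,t=c; p=(np.atleast_2d(P)@Rc.T+t)@K.T; return p[:,:2]/p[:,2:]
def back(c,uv,z):
    K,Rc,t=c; uv=np.atleast_2d(uv); d=np.c_[uv,np.ones(len(uv))]@np.linalg.inv(K).T@Rc; o=-Rc.T@t
    z=np.broadcast_to(z,len(uv)); return o+d*((z-o[2])/d[:,2])[:,None]
def rect(c,im,x0,x1,y0,y1,z,s):  # metric map: up=+x, left=+y, s px/m
    W,H=int((y1-y0)*s),int((x1-x0)*s)
    src=np.float32([[0,0],[W,0],[W,H],[0,H]]); w=np.array([[x1,y1,z],[x1,y0,z],[x0,y0,z],[x0,y1,z]])
    M=cv2.getPerspectiveTransform(np.float32(proj(c,w)),src); return cv2.warpPerspective(im,M,(W,H),flags=cv2.INTER_CUBIC)
E
python3 - <<'E'
from h import *
st=manip.read_state()
for n in("top","scene"):
    c=cam(n); print(n,-c[1].T@c[2],proj(c,[[0,0,0],st['eef_pos'],st['eef_pos']+[0,0,.15]]).round())
c=cam("top")
print(back(c,[[217,260],[305,184],[322,241],[142,190],[413,245],[208,167],[249,163]],[.019,.019,.066,.03,.034,.096,.19]).round(3))
im=cv2.imread("pics/top1.png"); 
o=rect(c,im,.3,.68,-.15,.25,.019,1900); cv2.imwrite("pics/rect.png",o[:,:]); print(o.shape)
st=manip.read_state();w=capture("wrist"); cv2.imwrite("pics/w1.png",w[:,:,::-1])
E
```

```text
top [ 0.55787843 -0.11269686  1.16668512] [[243. 440.]
 [-28. 361.]
 [-87. 386.]]
scene [0.48938133 0.49490204 1.11523661] [[496. 310.]
 [392. 581.]
 [419. 603.]]
[[ 0.489  0.065  0.019]
 [ 0.695 -0.18   0.019]
 [ 0.538 -0.219  0.066]
 [ 0.685  0.27   0.03 ]
 [ 0.523 -0.466  0.034]
 [ 0.735  0.075  0.096]
 [ 0.727 -0.039  0.19 ]]
(722, 760, 3)
```

View pics/rect.png

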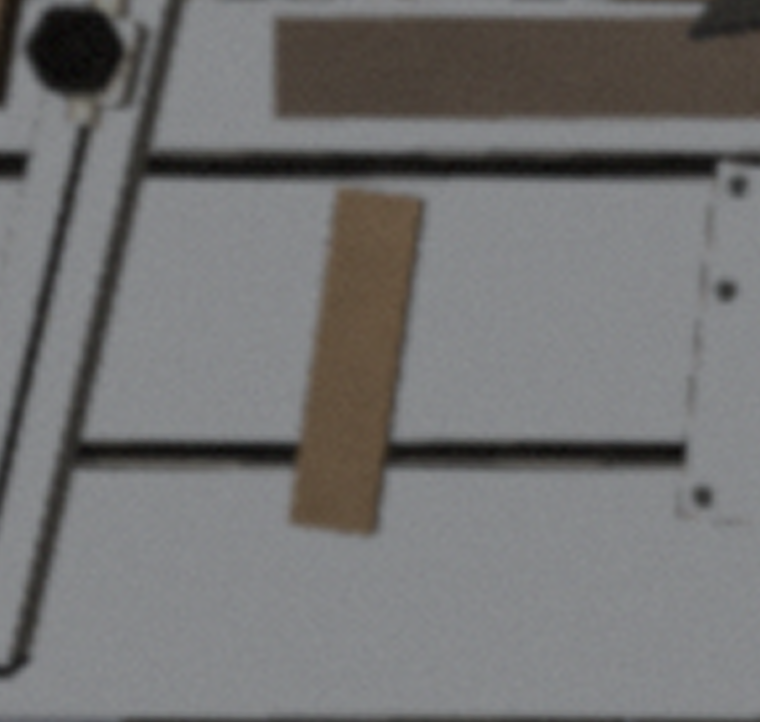

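The top view shows the piece at (217,260): its rectified corners give 44 x 178 mm, centre (0.490, 0.062), long axis at -8.2°. The knob is at (322,241), and the jig's yaw is about -5°. I'm moving to a close view of the jig.

Request:
play_rows --commands '[{"jaw": 0.75,"dp": [-43,-50,0],"delta_rot": [0,0,-2]},{"jaw": 0.75,"dp": [-80,-96,0],"delta_rot": [0,0,-5]},{"jaw": 0.75,"dp": [-110,-132,0],"delta_rot": [0,0,-8]},{"jaw": 0.75,"dp": [-140,-168,0],"delta_rot": [0,0,-12]},{"jaw": 0.75,"dp": [-170,-204,0],"delta_rot": [0,0,-16]},{"jaw": 0.75,"dp": [-200,-240,0],"delta_rot": [0,0,-20]},{"jaw": 0.75,"dp": [-230,-276,0],"delta_rot": [0,0,-20]},{"jaw": 0.75,"dp": [-260,-312,0],"delta_rot": [0,0,-20]},{"jaw": 0.75,"dp": [-290,-348,0],"delta_rot": [0,0,-20]},{"jaw": 0.75,"dp": [-320,-384,0],"delta_rot": [0,0,-20]},{"jaw": 0.75,"dp": [-350,-420,0],"delta_rot": [0,0,-20]},{"jaw": 0.75,"dp": [-380,-456,0],"delta_rot": [0,0,-20]}]'

```text
time: 1.35
eef_pos: [0.4265, 0.0062, 0.2313]
tcp_rot: [3.142, 0.001, 3.037]
ft_force: [0.7, 0.8, -0.1]
gripper_width: 0.752
grasp_force: 0.0
```

```bash
cat >> h.py <<'E'
def goto(x,y,z,yaw=None):
    st=manip.read_state(); Rt=R.from_euler('xyz',st['tcp_rot']); p=st['eef_pos']
    print('t',round(st['time'],2),'pos',p.round(4),'rpy',np.degrees(st['tcp_rot']).round(2),'w',round(st['gripper_width'],3),'F',st['ft_force'].round(1),'M',st['torque'].round(3),'g',round(st['grasp_force'],1))
    print('dp',(Rt.inv().apply(np.array([x,y,z])-p)*1e3).round(1))
    if yaw is not None: print('rot',np.degrees((Rt.inv()*R.from_euler('xyz',[np.pi,0,np.radians(yaw)])).as_rotvec()).round(2))
E
python3 -c "
from h import *
goto(.46,-.17,.23,175)"
```

```text
t 1.35 pos [0.4265 0.0062 0.2313] rpy [1.8000e+02 4.0000e-02 1.7403e+02] w 0.752 F [ 0.7  0.8 -0.1] M [ 0.014 -0.018 -0.054] g 0.0
dp [ -51.6 -171.8    1.4]
rot [ 0.    0.04 -0.97]
```

Request:
play_rows --commands '[{"jaw": 0.75,"dp": [-13,-45,0],"delta_rot": [0,0,0]},{"jaw": 0.75,"dp": [-26,-90,0],"delta_rot": [0,0,0]},{"jaw": 0.75,"dp": [-40,-135,0],"delta_rot": [0,0,0]},{"jaw": 0.75,"dp": [-52,-172,0],"delta_rot": [0,0,0]},{"jaw": 0.75,"dp": [-52,-172,0],"delta_rot": [0,0,0]},{"jaw": 0.75,"dp": [-52,-172,0],"delta_rot": [0,0,0]}]'

```text
time: 1.95
eef_pos: [0.4602, -0.1687, 0.2308]
tcp_rot: [3.141, -0.001, 3.036]
ft_force: [0.5, 1.2, -0.4]
gripper_width: 0.753
grasp_force: 0.0
```

Run:
```python
from h import *
st=manip.read_state(); im=capture("wrist")[:,:,::-1]
import pickle; pickle.dump((st,im),open("jig.pkl","wb"))
print(st['eef_pos'],st['tcp_rot'])
c=cam('wrist',st)
jp=np.array([[-142,-50,8],[-142,100,8],[48,100,8],[48,-50,8],[-99,-25,42],[-53,-25,42],[-42,42,72],[42,42,72],[42,-42,72],[-42,-42,72]])/1e3
a=np.radians(-5);P=jp.copy();P[:,0]=.538+np.cos(a)*jp[:,0]-np.sin(a)*jp[:,1];P[:,1]=-.219+np.sin(a)*jp[:,0]+np.cos(a)*jp[:,1]
print(proj(c,P).round(1))
cv2.imwrite("pics/w2.png",cv2.resize(im,None,fx=1.42,fy=1.42,interpolation=cv2.INTER_CUBIC))
```

```text
[ 0.46019631 -0.16865773  0.2308421 ] [ 3.14077751e+00 -9.80446160e-04  3.03624056e+00]
[[194.3 134. ]
 [328.2 131.6]
 [324.3 284. ]
 [208.  285.8]
 [213.5 176.8]
 [216.7 218.4]
 [277.8 236.3]
 [279.3 308.7]
 [202.4 309.9]
 [195.2 237.7]]
```

View pics/w2.png

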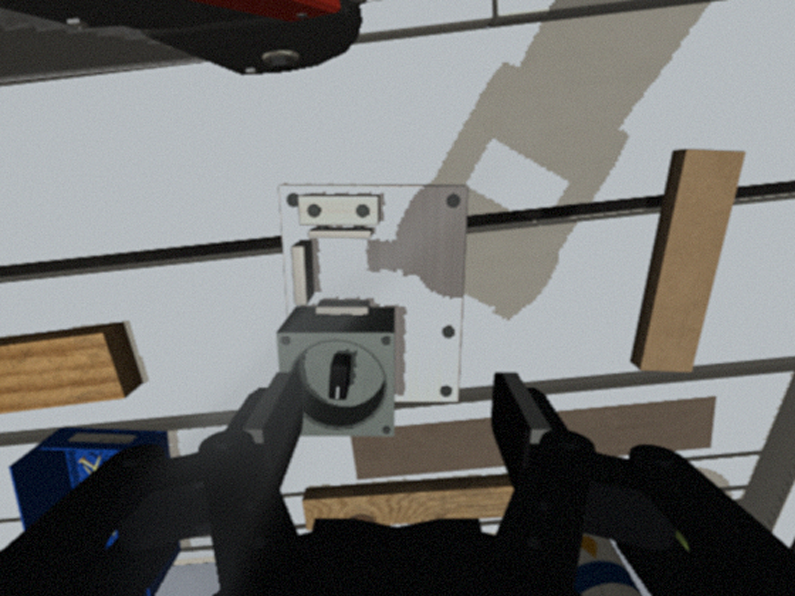

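Wrist view: plate corners at (278,185), (468,183), (460,402), rim corners at (278,333), (396,333), (393,436), scaled by 1.42; mouth empty, with the stop on the left. Next I fit the jig pose.

Run:
```python
from h import *
import pickle
from scipy.optimize import least_squares
st,im=pickle.load(open("jig.pkl","rb")); c=cam('wrist',st)
jp=np.array([[-142,-50,8],[-142,100,8],[48,100,8],[-42,-42,72],[-42,42,72],[42,42,72]])/1e3
uv=np.array([[278,185],[468,183],[460,402],[278,333],[396,333],[393.5,436]])/1.42
def T(q,p):
    Rz=R.from_euler('z',q[2]); return Rz.apply(p)+[q[0],q[1],0]
s=least_squares(lambda q:(proj(c,T(q,jp))-uv).ravel(),[.538,-.219,-.09]); q=s.x
print(q,np.degrees(q[2]),s.fun.reshape(-1,2).round(1))
k=np.array([[0,0,.066],[-.104,0,.032],[-.048,0,.03],[-.076,-.025,.042]])
print('knob,fence top,jaw top,stop px',(proj(c,T(q,k))*1.42).round(1))
pc=np.array([.4897,.0616,0]);pa=R.from_euler('z',-8.2,degrees=True)
loc=np.array([[a,b,z] for z in(.019,0) for a,b in((.09,.0225),(.09,-.0225),(-.09,-.0225),(-.09,.0225))])
print((proj(c,pa.apply(loc)+pc)*1.42).round(0))
t=cam('top'); print('top pred',proj(t,T(q,jp)).round(1))
g=pc+pa.apply([-.050,0,0]); print('grasp',g)
print('place grasp world', T(q,np.array([[-.076,.115,0],[-.076,.065,0]])))
goto(g[0],g[1],.06,171.8)
```

```text
[ 0.53487447 -0.21895481 -0.10210717] -5.850310153170524 [[-0.1  0.1]
 [ 0.3  1.2]
 [-0.3 -0.3]
 [-0.5 -0.3]
 [-0.7 -0.5]
 [ 1.4 -0.3]]
knob,fence top,jaw top,stop px [[339.5 382.3]
 [339.6 237.6]
 [342.6 307.5]
 [306.3 276.7]]
[[686. 375.]
 [635. 373.]
 [680. 153.]
 [739. 156.]
 [673. 366.]
 [624. 364.]
 [665. 154.]
 [722. 157.]]
top pred [[334.  294.9]
 [279.6 290. ]
 [285.4 221.3]
 [337.  259.6]
 [304.8 256.8]
 [307.5 224.7]]
grasp [0.44021119 0.06873145 0.        ]
place grasp world [[ 0.47099224 -0.09680711  0.        ]
 [ 0.46589575 -0.14654669  0.        ]]
t 2.0 pos [ 0.4601 -0.1678  0.2308] rpy [ 1.7995e+02 -5.0000e-02  1.7404e+02] w 0.752 F [ 0.4  1.2 -0.1] M [-0.037  0.003  0.018] g 0.0
dp [ 44.2 233.1 171.1]
rot [ 0.04 -0.05  2.24]
```

Request:
play_rows --commands '[{"jaw": 0.75,"dp": [9,45,10],"delta_rot": [0,0,2.2]},{"jaw": 0.75,"dp": [18,90,25],"delta_rot": [0,0,2.2]},{"jaw": 0.75,"dp": [27,134,45],"delta_rot": [0,0,2.2]},{"jaw": 0.75,"dp": [36,174,70],"delta_rot": [0,0,2.2]},{"jaw": 0.75,"dp": [43,210,100],"delta_rot": [0,0,2.2]},{"jaw": 0.75,"dp": [47,236,130],"delta_rot": [0,0,2.2]},{"jaw": 0.75,"dp": [47,236,160],"delta_rot": [0,0,2.2]},{"jaw": 0.75,"dp": [47,236,180],"delta_rot": [0,0,2.2]},{"jaw": 0.75,"dp": [47,236,180],"delta_rot": [0,0,2.2]},{"jaw": 0.75,"dp": [47,236,180],"delta_rot": [0,0,2.2]}]'

```text
time: 3.0
eef_pos: [0.4379, 0.0721, 0.0517]
tcp_rot: [3.142, -0.0, 3.001]
ft_force: [0.4, 0.4, -0.4]
gripper_width: 0.753
grasp_force: 0.0
```

Run:
```python
from h import *
goto(.4372,.0717,.0,171.8)
st=manip.read_state(); im=capture("wrist")[:,:,::-1]
c=cam('wrist',st)
hsv=cv2.cvtColor(im,cv2.COLOR_BGR2HSV)
o=rect(c,im,.38,.60,-.05,.17,.019,2500); cv2.imwrite("pics/w3.png",o);
```

```text
t 3.0 pos [0.4379 0.0721 0.0517] rpy [180.    -0.   171.94] w 0.753 F [ 0.4  0.4 -0.4] M [-0.012 -0.013 -0.021] g 0.0
dp [ 0.6 -0.5 51.7]
rot [ 0.   -0.    0.14]
```

View pics/w3.png

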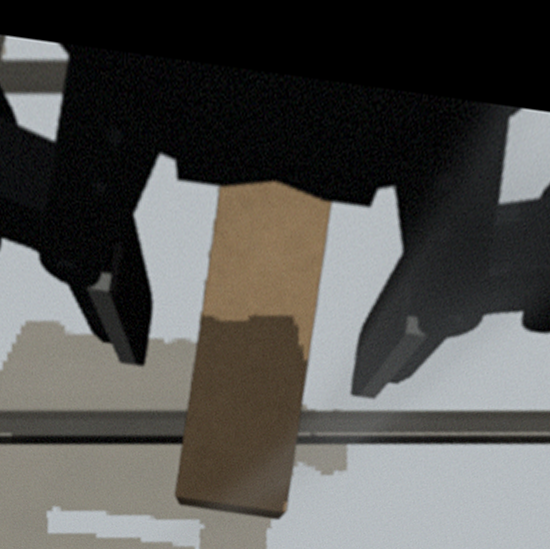

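Piece is centred between the fingers (near end at about (231,505)); centre (0.487, 0.065), confirmed. Descending.

Request:
play_rows --commands '[{"jaw": 0.75,"dp": [0,0,25],"delta_rot": [0,0,0.3]},{"jaw": 0.75,"dp": [0,0,43],"delta_rot": [0,0,0.3]},{"jaw": 0.75,"dp": [0,0,51],"delta_rot": [0,0,0.3]},{"jaw": 0.75,"dp": [0,0,51],"delta_rot": [0,0,0.3]},{"jaw": 0.3,"dp": [0,0,51],"delta_rot": [0,0,0.3]},{"jaw": 0.3,"dp": [0,0,51],"delta_rot": [0,0,0.3]},{"jaw": 0.3,"dp": [0,0,51],"delta_rot": [0,0,0.3]},{"jaw": 0.3,"dp": [0,0,51],"delta_rot": [0,0,0.3]},{"jaw": 0.3,"dp": [0,0,51],"delta_rot": [0,0,0.3]},{"jaw": 0.3,"dp": [0,0,51],"delta_rot": [0,0,0.3]}]' --force 45

```text
time: 4.05
eef_pos: [0.4396, 0.0712, 0.0018]
tcp_rot: [3.141, 0.003, 2.994]
ft_force: [-0.8, -0.2, 7.4]
gripper_width: 0.511
grasp_force: 47.1
```

```bash
python3 -c "
from h import *
goto(.4372,.0717,.1,171.8)"
```

```text
t 4.05 pos [0.4396 0.0712 0.0018] rpy [1.7999e+02 1.6000e-01 1.7156e+02] w 0.511 F [-0.8 -0.2  7.4] M [-0.029  0.189  0.031] g 47.1
dp [  2.2   0.1 -98.2]
rot [ 0.01  0.16 -0.24]
```

Request:
play_rows --commands '[{"jaw": 0.3,"dp": [0,0,-30],"delta_rot": [0,0,0]},{"jaw": 0.3,"dp": [0,0,-65],"delta_rot": [0,0,6]},{"jaw": 0.3,"dp": [0,0,-98],"delta_rot": [0,0,14]},{"jaw": 0.3,"dp": [0,0,-98],"delta_rot": [0,0,22]},{"jaw": 0.3,"dp": [0,0,-98],"delta_rot": [0,0,30]},{"jaw": 0.3,"dp": [0,0,-98],"delta_rot": [0,0,38]},{"jaw": 0.3,"dp": [0,0,-98],"delta_rot": [0,0,46]},{"jaw": 0.3,"dp": [0,0,-98],"delta_rot": [0,0,54]},{"jaw": 0.3,"dp": [0,0,-98],"delta_rot": [0,0,62]},{"jaw": 0.3,"dp": [0,0,-98],"delta_rot": [0,0,70]},{"jaw": 0.3,"dp": [0,0,-98],"delta_rot": [0,0,78]},{"jaw": 0.3,"dp": [0,0,-98],"delta_rot": [0,0,86]}]'

```text
time: 5.25
eef_pos: [0.438, 0.0714, 0.0984]
tcp_rot: [3.141, -0.0, 1.487]
ft_force: [-0.0, -0.3, -1.3]
gripper_width: 0.516
grasp_force: 46.5
```

```bash
cat >> h.py <<'E'
Q=[.53487,-.21895,np.radians(-5.85)]
def J(x,y,z=0): return R.from_euler('z',Q[2]).apply(np.array([x,y,z])/1e3)+[Q[0],Q[1],0]
def goj(x,y,z,yaw=90): goto(*J(x,y,z),yaw-5.85)
def jpos():
    p=manip.read_state()['eef_pos']; return (R.from_euler('z',-Q[2]).apply(p-[Q[0],Q[1],0])*1e3).round(1)
E
python3 - <<'E'
from h import *
import pickle
goj(-76,128,100)
st,im=pickle.load(open("jig.pkl","rb")); c=cam('wrist',st)
s=8; u0,v0=190,125; o=cv2.resize(im[v0:v0+72,u0:u0+95],None,fx=s,fy=s,interpolation=cv2.INTER_CUBIC)
def ln(a,b,col):
    p=((proj(c,np.array([J(*a),J(*b)]))-[u0,v0]+.5)*s).astype(int); cv2.line(o,tuple(map(int,p[0])),tuple(map(int,p[1])),col,1)
for x in(-108,-104,-100): ln((x,-30,32),(x,30,32),(0,0,255))
ln((-104,-30,8),(-104,30,8),(0,255,255))
for x in(-48,-50): ln((x,-21,30),(x,21,30),(255,0,0))
ln((-48,-21,8),(-48,21,8),(0,255,0)); ln((-99,-25,42),(-53,-25,42),(255,0,255)); ln((-99,-25,8),(-53,-25,8),(255,0,255))
cv2.imwrite("pics/z.png",o)
E
```

```text
t 5.25 pos [0.438  0.0714 0.0984] rpy [179.99  -0.    85.22] w 0.516 F [-0.  -0.3 -1.3] M [0.03  0.038 0.02 ] g 46.5
dp [-151.9   47.1   -1.6]
rot [ 0.01 -0.    1.07]
```

View pics/z.png

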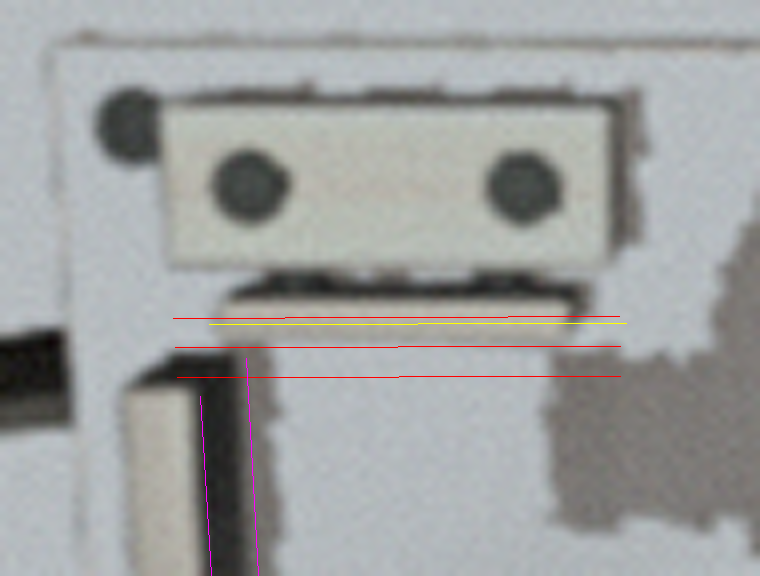

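Fence pad's front edge sits at about -104.5 mm and the stop within 1 mm of prediction. Moving above the mouth.

Request:
play_rows --commands '[{"jaw": 0.3,"dp": [-40,12,0],"delta_rot": [0,0,1.1]},{"jaw": 0.3,"dp": [-80,24,0],"delta_rot": [0,0,1.1]},{"jaw": 0.3,"dp": [-120,36,0],"delta_rot": [0,0,1.1]},{"jaw": 0.3,"dp": [-155,46,0],"delta_rot": [0,0,1.1]},{"jaw": 0.3,"dp": [-155,46,0],"delta_rot": [0,0,1.1]},{"jaw": 0.3,"dp": [-155,46,0],"delta_rot": [0,0,1.1]},{"jaw": 0.3,"dp": [-155,46,0],"delta_rot": [0,0,1.1]}]'

```text
time: 5.95
eef_pos: [0.4715, -0.0859, 0.0981]
tcp_rot: [-3.141, -0.0, 1.475]
ft_force: [1.0, -0.4, -0.9]
gripper_width: 0.516
grasp_force: 46.5
```

Run:
```python
from h import *
goj(-77,125,12); print(jpos())
st=manip.read_state(); im=capture("top")[:,:,::-1]; w=capture("wrist")[:,:,::-1]
a=cv2.resize(im[200:310,190:350],None,fx=2.5,fy=2.5); b=cv2.resize(w,None,fx=.7,fy=.7)
o=np.zeros((300,800,3),np.uint8); o[:275,:400]=a; o[:294,405:797]=b; cv2.imwrite("pics/c.png",o)
```

```text
t 5.95 pos [ 0.4715 -0.0859  0.0981] rpy [-1.7996e+02 -3.0000e-02  8.4490e+01] w 0.516 F [ 1.  -0.4 -0.9] M [ 0.057 -0.022 -0.001] g 46.5
dp [-0.9 -0.4 86.1]
rot [-0.04 -0.03  0.34]
[-76.6 125.9  98.1]
```

View pics/c.png

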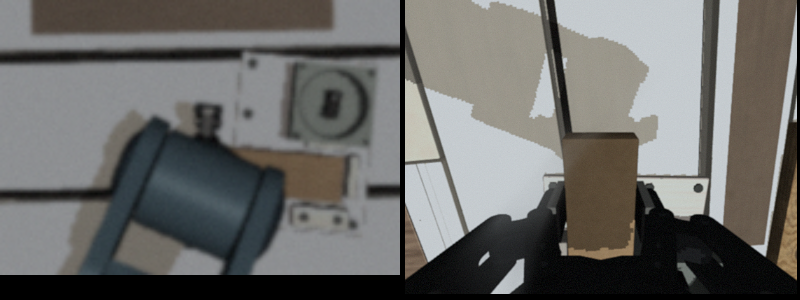

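Piece is aligned with the mouth and its end sits just short of the stop (top view, about (343,178)). Lowering.

Request:
play_rows --commands '[{"jaw": 0.3,"dp": [0,-0.4,30],"delta_rot": [0,0,0.3]},{"jaw": 0.3,"dp": [0,-0.4,55],"delta_rot": [0,0,0.3]},{"jaw": 0.3,"dp": [0,-0.4,70],"delta_rot": [0,0,0.3]},{"jaw": 0.3,"dp": [0,-0.4,78],"delta_rot": [0,0,0.3]},{"jaw": 0.3,"dp": [0,-0.4,83],"delta_rot": [0,0,0.3]},{"jaw": 0.3,"dp": [0,-0.4,86],"delta_rot": [0,0,0.3]},{"jaw": 0.3,"dp": [0,-0.4,86],"delta_rot": [0,0,0.3]}]'

```text
time: 6.75
eef_pos: [0.472, -0.0867, 0.0126]
tcp_rot: [3.141, 0.0, 1.469]
ft_force: [-0.4, -0.4, -1.0]
gripper_width: 0.516
grasp_force: 46.5
```

```bash
python3 -c "
from h import *
goj(-77,113,10); print(jpos())"
```

```text
t 6.75 pos [ 0.472  -0.0867  0.0126] rpy [1.7996e+02 1.0000e-02 8.4180e+01] w 0.516 F [-0.4 -0.4 -1. ] M [ 0.073  0.025 -0.06 ] g 46.5
dp [-12.2  -1.    2.6]
rot [0.04 0.01 0.03]
[-76.1 125.2  12.6]
```

Slide slowly to the stop, staying just above the plate.

Request:
play_rows --commands '[{"jaw": 0.3,"dp": [-3,-0.6,1.5]},{"jaw": 0.3,"dp": [-6,-0.6,1.5]},{"jaw": 0.3,"dp": [-8,-0.6,1.5]},{"jaw": 0.3,"dp": [-10,-0.6,1.5]},{"jaw": 0.3,"dp": [-10,-0.6,1.5]}]'

```text
validation failed for argument at $.co...
```

Request:
play_rows --commands '[{"jaw": 0.3,"dp": [-1,0,0]},{"jaw": 0.3,"dp": [-2,0,0]},{"jaw": 0.3,"dp": [-2,0,0]}]'

```text
validation failed for argument at $.co...
```

```bash
python3 -c "
from h import *
goj(-77,113,10); print(jpos())"
```

```text
t 6.75 pos [ 0.472  -0.0867  0.0126] rpy [1.7996e+02 1.0000e-02 8.4180e+01] w 0.516 F [-0.4 -0.4 -1. ] M [ 0.073  0.025 -0.06 ] g 46.5
dp [-12.2  -1.    2.6]
rot [0.04 0.01 0.03]
[-76.1 125.2  12.6]
```

Request:
play_rows --commands '[{"jaw": 0.3,"dp": [-3,-0.6,1.5],"delta_rot": [0,0,0]},{"jaw": 0.3,"dp": [-6,-0.6,1.5],"delta_rot": [0,0,0]},{"jaw": 0.3,"dp": [-8,-0.6,1.5],"delta_rot": [0,0,0]},{"jaw": 0.3,"dp": [-10,-0.6,1.5],"delta_rot": [0,0,0]},{"jaw": 0.3,"dp": [-10,-0.6,1.5],"delta_rot": [0,0,0]}]'

```text
time: 7.25
eef_pos: [0.4701, -0.097, 0.011]
tcp_rot: [3.141, 0.0, 1.468]
ft_force: [0.5, -0.7, -0.5]
gripper_width: 0.512
grasp_force: 46.5
```

Request:
play_rows --commands '[{"jaw": 0.3,"dp": [-1,0,0],"delta_rot": [0,0,0]},{"jaw": 0.3,"dp": [-2,0,0],"delta_rot": [0,0,0]},{"jaw": 0.3,"dp": [-2,0,0],"delta_rot": [0,0,0]}]'

```text
time: 7.55
eef_pos: [0.4698, -0.0987, 0.0108]
tcp_rot: [3.142, 0.0, 1.469]
ft_force: [0.0, 0.7, -0.6]
gripper_width: 0.511
grasp_force: 46.5
```

```bash
python3 -c "
from h import *
goj(-77,113,10); print(jpos())"
```

```text
t 7.55 pos [ 0.4698 -0.0987  0.0108] rpy [180.     0.    84.15] w 0.511 F [ 0.   0.7 -0.6] M [ 0.065 -0.015 -0.03 ] g 46.5
dp [-0.  -0.   0.8]
rot [ 0.  0. -0.]
[-77.  113.   10.8]
```

Request:
play_rows --commands '[{"jaw": 0.3,"dp": [-0.5,0,0],"delta_rot": [0,0,0]},{"jaw": 0.3,"dp": [-1,0,0],"delta_rot": [0,0,0]},{"jaw": 0.3,"dp": [-1,0,0],"delta_rot": [0,0,0]}]'

```text
time: 7.85
eef_pos: [0.4697, -0.0996, 0.0108]
tcp_rot: [-3.142, 0.0, 1.469]
ft_force: [0.2, -0.3, -0.4]
gripper_width: 0.515
grasp_force: 46.5
```

Request:
play_rows --commands '[{"jaw": 0.3,"dp": [-0.5,0,0],"delta_rot": [0,0,0]},{"jaw": 0.3,"dp": [-1,0,0],"delta_rot": [0,0,0]},{"jaw": 0.3,"dp": [-1,0,0],"delta_rot": [0,0,0]}]'

```text
time: 8.15
eef_pos: [0.4696, -0.1004, 0.0108]
tcp_rot: [3.142, -0.0, 1.469]
ft_force: [1.0, 2.3, -0.0]
gripper_width: 0.515
grasp_force: 46.5
```

Request:
play_rows --commands '[{"jaw": 0.3,"dp": [-0.5,0,0],"delta_rot": [0,0,0]},{"jaw": 0.3,"dp": [-1,0,0],"delta_rot": [0,0,0]},{"jaw": 0.3,"dp": [-1,0,0],"delta_rot": [0,0,0]}]'

```text
time: 8.45
eef_pos: [0.4696, -0.1004, 0.0107]
tcp_rot: [3.142, -0.002, 1.468]
ft_force: [1.7, 6.7, -0.3]
gripper_width: 0.514
grasp_force: 46.6
```

Request:
play_rows --commands '[{"jaw": 0.3,"dp": [0,0,0.6],"delta_rot": [0,0,0]},{"jaw": 0.3,"dp": [0,0,1.2],"delta_rot": [0,0,0]},{"jaw": 0.3,"dp": [0,0,1.2],"delta_rot": [0,0,0]}]'

```text
time: 8.75
eef_pos: [0.4697, -0.1005, 0.0098]
tcp_rot: [3.142, -0.002, 1.468]
ft_force: [1.4, 7.8, 2.3]
gripper_width: 0.514
grasp_force: 46.8
```

Request:
play_rows --commands '[{"jaw": 0.56,"dp": [0,0,0],"delta_rot": [0,0,0]},{"jaw": 0.7,"dp": [0,0,0],"delta_rot": [0,0,0]},{"jaw": 0.7,"dp": [0,0,0],"delta_rot": [0,0,0]},{"jaw": 0.7,"dp": [0,0,0],"delta_rot": [0,0,0]},{"jaw": 0.7,"dp": [0,0,-20],"delta_rot": [0,0,0]},{"jaw": 0.7,"dp": [0,0,-60],"delta_rot": [0,0,0]},{"jaw": 0.7,"dp": [0,0,-110],"delta_rot": [0,0,0]},{"jaw": 0.7,"dp": [40,20,-150],"delta_rot": [0,0,0]},{"jaw": 0.7,"dp": [40,20,-150],"delta_rot": [0,0,0]}]'

```text
time: 9.65
eef_pos: [0.4972, -0.0636, 0.165]
tcp_rot: [3.132, 0.002, 1.47]
ft_force: [-0.4, -0.9, -0.3]
gripper_width: 0.704
grasp_force: 0.0
```

Run:
```python
from h import *
goj(0,0,160,180); print(jpos())
st=manip.read_state(); im=capture("wrist")[:,:,::-1]; c=cam('wrist',st)
# rectified in jig axes at piece top
w=np.array([J(60,120,27),J(60,-60,27),J(-150,-60,27),J(-150,120,27)]); s=2.8
M=cv2.getPerspectiveTransform(np.float32(proj(c,w)),np.float32([[0,0],[180*s,0],[180*s,210*s],[0,210*s]]))
o=cv2.warpPerspective(im,M,(int(180*s),int(210*s)),flags=cv2.INTER_CUBIC); cv2.imwrite("pics/d.png",o)
```

```text
t 9.65 pos [ 0.4972 -0.0636  0.165 ] rpy [1.7943e+02 1.2000e-01 8.4230e+01] w 0.704 F [-0.4 -0.9 -0.3] M [ 0.004  0.004 -0.007] g 0.0
dp [-150.8   53.     5.9]
rot [  0.35   0.54 -89.92]
[-53.3 150.7 165. ]
```

View pics/d.png

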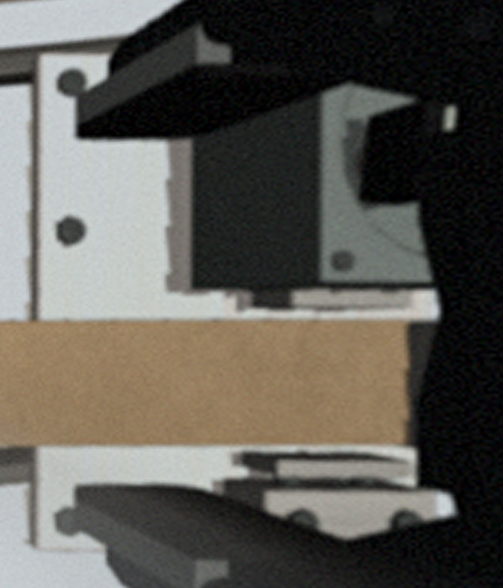

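Piece lies straight in the mouth with its end at y ≈ -25.7 (u=408). Moving to above the well and turning to the knob's heading.

Request:
play_rows --commands '[{"jaw": 0.7,"dp": [0,0,0],"delta_rot": [0,0,-8]},{"jaw": 0.6,"dp": [-15,5,0],"delta_rot": [0,0,-16]},{"jaw": 0.5,"dp": [-30,10,0],"delta_rot": [0,0,-24]},{"jaw": 0.4,"dp": [-50,18,0],"delta_rot": [0,0,-32]},{"jaw": 0.33,"dp": [-70,25,0],"delta_rot": [0,0,-40]},{"jaw": 0.33,"dp": [-90,32,0],"delta_rot": [0,0,-48]},{"jaw": 0.33,"dp": [-110,39,0],"delta_rot": [0,0,-56]},{"jaw": 0.33,"dp": [-130,46,0],"delta_rot": [0,0,-64]},{"jaw": 0.33,"dp": [-151,53,0],"delta_rot": [0,0,-72]},{"jaw": 0.33,"dp": [-151,53,0],"delta_rot": [0,0,-80]},{"jaw": 0.33,"dp": [-151,53,0],"delta_rot": [0,0,-88]},{"jaw": 0.33,"dp": [-151,53,0],"delta_rot": [0,0,-90]}]'

```text
time: 10.9
eef_pos: [0.5291, -0.2196, 0.1569]
tcp_rot: [3.14, -0.004, 3.042]
ft_force: [0.5, -0.1, 0.1]
gripper_width: 0.333
grasp_force: 0.0
```

Run:
```python
from h import *
goj(0,0,110,180); print(jpos())
st=manip.read_state(); im=capture("wrist")[:,:,::-1]; c=cam('wrist',st)
np.savez("k.npz",im=im); 
s=4;h=70
w=np.array([J(h,h,66),J(h,-h,66),J(-h,-h,66),J(-h,h,66)])
M=cv2.getPerspectiveTransform(np.float32(proj(c,w)),np.float32([[0,0],[2*h*s,0],[2*h*s,2*h*s],[0,2*h*s]]))
o=cv2.warpPerspective(im,M,(2*h*s,2*h*s),flags=cv2.INTER_CUBIC)
o=cv2.convertScaleAbs(o,alpha=1.6,beta=20); cv2.imwrite("pics/e.png",o)
```

```text
t 10.9 pos [ 0.5291 -0.2196  0.1569] rpy [179.9   -0.24 174.29] w 0.333 F [ 0.5 -0.1  0.1] M [-0.006 -0.011 -0.006] g 0.0
dp [-5.8  1.1 46.9]
rot [ 0.1  -0.24  0.14]
[ -5.6  -1.2 156.9]
```

View pics/e.png

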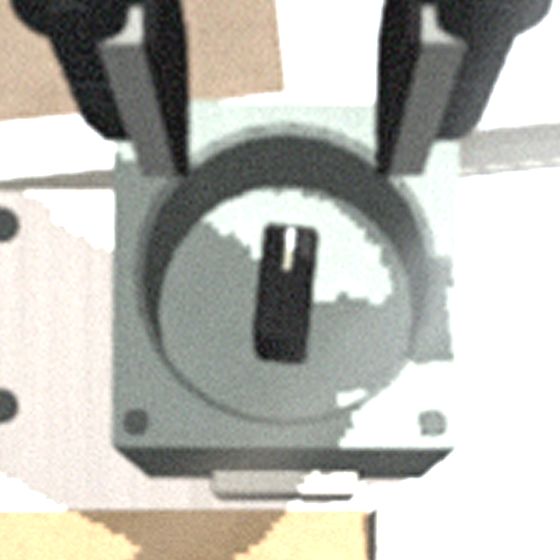

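Knob bar seen from (291,227) to (284,345): about 4.4° clockwise already, centred at about jig (-0.5,-1.2). Aligning and entering the well.

Request:
play_rows --commands '[{"jaw": 0.29,"dp": [-5.3,0,20],"delta_rot": [0.1,-0.2,4.5]},{"jaw": 0.29,"dp": [-5.3,0,40],"delta_rot": [0.1,-0.2,4.5]},{"jaw": 0.29,"dp": [-5.3,0,65],"delta_rot": [0.1,-0.2,4.5]},{"jaw": 0.29,"dp": [-5.3,0,75],"delta_rot": [0.1,-0.2,4.5]},{"jaw": 0.29,"dp": [-5.3,0,75],"delta_rot": [0.1,-0.2,4.5]},{"jaw": 0.29,"dp": [-5.3,0,75],"delta_rot": [0.1,-0.2,4.5]}]'

```text
time: 11.55
eef_pos: [0.5361, -0.2202, 0.0847]
tcp_rot: [-3.14, 0.003, 2.961]
ft_force: [0.2, 0.1, 0.4]
gripper_width: 0.286
grasp_force: 0.0
```

```bash
python3 -c "
from h import *
goj(-.5,-1.2,47,175.6); print(jpos())"
```

```text
t 11.55 pos [ 0.5361 -0.2202  0.0847] rpy [-179.9     0.2   169.63] w 0.286 F [0.2 0.1 0.4] M [-0.041 -0.051 -0.032] g 0.0
dp [ 2.  -0.1 37.7]
rot [-0.1   0.2  -0.12]
[ 1.3 -1.1 84.7]
```

Request:
play_rows --commands '[{"jaw": 0.29,"dp": [2,0,10],"delta_rot": [0,0,0]},{"jaw": 0.29,"dp": [2,0,20],"delta_rot": [0,0,0]},{"jaw": 0.29,"dp": [2,0,30],"delta_rot": [0,0,0]},{"jaw": 0.29,"dp": [2,0,37],"delta_rot": [0,0,0]},{"jaw": 0.29,"dp": [2,0,37],"delta_rot": [0,0,0]}]'

```text
time: 12.05
eef_pos: [0.5333, -0.2191, 0.046]
tcp_rot: [-3.141, 0.001, 2.961]
ft_force: [-1.0, -0.4, -0.0]
gripper_width: 0.292
grasp_force: 0.0
```

Request:
play_rows --commands '[{"jaw": 0.2,"dp": [0,0,0],"delta_rot": [0,0,0]},{"jaw": 0.1,"dp": [0,0,0],"delta_rot": [0,0,0]},{"jaw": 0.05,"dp": [0,0,0],"delta_rot": [0,0,0]},{"jaw": 0.05,"dp": [0,0,0],"delta_rot": [0,0,0]},{"jaw": 0.05,"dp": [0,0,0],"delta_rot": [0,0,0]},{"jaw": 0.05,"dp": [0,0,0],"delta_rot": [0,0,0]}]' --force 40

```text
time: 12.65
eef_pos: [0.5341, -0.2205, 0.0477]
tcp_rot: [-3.139, 0.004, 2.961]
ft_force: [-1.5, -5.7, -2.2]
gripper_width: 0.155
grasp_force: 42.0
```

```bash
python3 -c "
from h import *
goj(-.5,-1.2,47,175.6); print(jpos())"
```

```text
t 12.65 pos [ 0.5341 -0.2205  0.0477] rpy [-179.83    0.22  169.64] w 0.155 F [-1.5 -5.7 -2.2] M [-0.688  0.262 -0.147] g 42.0
dp [-0.   0.4  0.7]
rot [-0.17  0.22 -0.11]
[-0.6 -1.6 47.7]
```

Request:
play_rows --commands '[{"jaw": 0.05,"dp": [0,-0.5,0],"delta_rot": [0,0,2]},{"jaw": 0.05,"dp": [0,-0.5,0],"delta_rot": [0,0,6]},{"jaw": 0.05,"dp": [0,-0.5,0],"delta_rot": [0,0,10]},{"jaw": 0.05,"dp": [0,-0.5,0],"delta_rot": [0,0,14]}]'

```text
time: 13.05
eef_pos: [0.5341, -0.2207, 0.0477]
tcp_rot: [-3.14, 0.004, 2.715]
ft_force: [-0.9, -4.3, -3.8]
gripper_width: 0.15
grasp_force: 41.7
```

```bash
cat >> h.py <<'E'
def kn():
    M=[];
    st=manip.read_state(); print('t',round(st['time'],2),'rel yaw',round(180-5.85-np.degrees(st['tcp_rot'][2])%360,2),'M',st['torque'].round(3),'F',st['ft_force'].round(1),'g',round(st['grasp_force'],1),jpos())
E
python3 -c "
from h import *
kn()"
```

```text
t 13.05 rel yaw 18.6 M [-0.491  0.175  0.173] F [-0.9 -4.3 -3.8] g 41.7 [-0.6 -1.8 47.7]
```

Request:
play_rows --commands '[{"jaw": 0.05,"dp": [0,-0.4,0],"delta_rot": [0,0,4]},{"jaw": 0.05,"dp": [0,-0.4,0],"delta_rot": [0,0,8]},{"jaw": 0.05,"dp": [0,-0.4,0],"delta_rot": [0,0,12]},{"jaw": 0.05,"dp": [0,-0.4,0],"delta_rot": [0,0,16]}]'

```text
time: 13.45
eef_pos: [0.5339, -0.2207, 0.0478]
tcp_rot: [-3.141, 0.004, 2.436]
ft_force: [-1.1, -2.6, -1.3]
gripper_width: 0.15
grasp_force: 41.8
```

```bash
python3 -c "
from h import *
kn()"
```

```text
t 13.45 rel yaw 34.6 M [-0.306  0.196  0.253] F [-1.1 -2.6 -1.3] g 41.8 [-0.7 -1.9 47.8]
```

Request:
play_rows --commands '[{"jaw": 0.05,"dp": [0,0,0],"delta_rot": [0,0,3]},{"jaw": 0.05,"dp": [0,0,0],"delta_rot": [0,0,6]}]'

```text
time: 13.65
eef_pos: [0.5339, -0.2208, 0.0478]
tcp_rot: [3.141, 0.004, 2.332]
ft_force: [-0.9, -3.1, -3.2]
gripper_width: 0.151
grasp_force: 41.8
```

```bash
python3 -c "
from h import *
kn()"
```

```text
t 13.65 rel yaw 40.56 M [-0.401  0.186  0.183] F [-0.9 -3.1 -3.2] g 41.8 [-0.7 -1.9 47.8]
```

Request:
play_rows --commands '[{"jaw": 0.05,"dp": [0,0,0],"delta_rot": [0,0,2]},{"jaw": 0.05,"dp": [0,0,0],"delta_rot": [0,0,4]}]'

```text
time: 13.85
eef_pos: [0.5339, -0.2208, 0.0478]
tcp_rot: [3.141, 0.004, 2.263]
ft_force: [-0.7, -2.7, -2.1]
gripper_width: 0.154
grasp_force: 41.8
```

```bash
python3 -c "
from h import *
kn()"
```

```text
t 13.85 rel yaw 44.52 M [-0.407  0.208  0.221] F [-0.7 -2.7 -2.1] g 41.8 [-0.8 -2.  47.8]
```

Request:
play_rows --commands '[{"jaw": 0.05,"dp": [0,0,0],"delta_rot": [0,0,2]},{"jaw": 0.05,"dp": [0,0,0],"delta_rot": [0,0,4]}]'

```text
time: 14.05
eef_pos: [0.5339, -0.2208, 0.0478]
tcp_rot: [3.141, 0.004, 2.193]
ft_force: [-1.0, -2.4, -2.2]
gripper_width: 0.152
grasp_force: 41.8
```

```bash
python3 -c "
from h import *
kn()"
```

```text
t 14.05 rel yaw 48.51 M [-0.42   0.228  0.225] F [-1.  -2.4 -2.2] g 41.8 [-0.8 -2.  47.8]
```

Request:
play_rows --commands '[{"jaw": 0.05,"dp": [0,0,0],"delta_rot": [0,0,2]}]'

```text
time: 14.15
eef_pos: [0.5339, -0.2208, 0.0477]
tcp_rot: [3.141, 0.004, 2.158]
ft_force: [-1.6, -3.4, -1.5]
gripper_width: 0.149
grasp_force: 41.8
```

```bash
python3 -c "
from h import *
kn()"
```

```text
t 14.15 rel yaw 50.51 M [-0.39   0.24   0.288] F [-1.6 -3.4 -1.5] g 41.8 [-0.8 -2.  47.7]
```

Request:
play_rows --commands '[{"jaw": 0.05,"dp": [0,0,0],"delta_rot": [0,0,2]}]'

```text
time: 14.25
eef_pos: [0.5338, -0.2209, 0.0477]
tcp_rot: [3.141, 0.004, 2.123]
ft_force: [-1.8, -3.1, -2.4]
gripper_width: 0.152
grasp_force: 41.8
```

```bash
python3 -c "
from h import *
kn()"
```

```text
t 14.25 rel yaw 52.5 M [-0.425  0.299  0.272] F [-1.8 -3.1 -2.4] g 41.8 [-0.8 -2.  47.7]
```

Request:
play_rows --commands '[{"jaw": 0.05,"dp": [0,0,0],"delta_rot": [0,0,2]}]'

```text
time: 14.35
eef_pos: [0.5338, -0.2208, 0.0477]
tcp_rot: [3.141, 0.004, 2.088]
ft_force: [-2.3, -3.2, -1.0]
gripper_width: 0.149
grasp_force: 41.9
```

```bash
python3 -c "
from h import *
kn()"
```

```text
t 14.35 rel yaw 54.5 M [-0.441  0.263  0.286] F [-2.3 -3.2 -1. ] g 41.9 [-0.8 -2.  47.7]
```

```bash
cat >> h.py <<'E'
def avg(n=8):
    a=[]
    for i in range(n): capture("wrist"); a.append(manip.read_state()['torque'][2])
    print('avg Mz',np.mean(a).round(3),'sd',np.std(a).round(3))
E
python3 -c "
from h import *
avg();kn()"
```

```text
avg Mz 0.134 sd 0.038
t 14.75 rel yaw 54.46 M [-0.623  0.57   0.175] F [-3.5 -4.4 -0.6] g 42.0 [-0.8 -2.  47.7]
```

Request:
play_rows --commands '[{"jaw": 0.05,"dp": [0,0,0],"delta_rot": [0,0,1]}]'

```text
time: 14.85
eef_pos: [0.5339, -0.2208, 0.0478]
tcp_rot: [3.141, 0.004, 2.072]
ft_force: [-2.7, -3.7, 0.4]
gripper_width: 0.15
grasp_force: 42.1
```

```bash
python3 -c "
from h import *
kn();avg();kn()"
```

```text
t 14.85 rel yaw 55.46 M [-0.593  0.478  0.3  ] F [-2.7 -3.7  0.4] g 42.1 [-0.8 -2.  47.8]
avg Mz 0.226 sd 0.034
t 15.25 rel yaw 55.44 M [-0.678  0.494  0.171] F [-3.6 -4.8  0. ] g 42.0 [-0.8 -2.  47.8]
```

Request:
play_rows --commands '[{"jaw": 0.2,"dp": [0,0,0],"delta_rot": [0,0,0]},{"jaw": 0.28,"dp": [0,0,0],"delta_rot": [0,0,0]},{"jaw": 0.28,"dp": [0,0,0],"delta_rot": [0,0,0]},{"jaw": 0.28,"dp": [0,0,0],"delta_rot": [0,0,0]},{"jaw": 0.28,"dp": [0,0,-10],"delta_rot": [0,0,0]},{"jaw": 0.28,"dp": [0,0,-30],"delta_rot": [0,0,0]},{"jaw": 0.28,"dp": [0,0,-60],"delta_rot": [0,0,0]},{"jaw": 0.28,"dp": [0,0,-100],"delta_rot": [0,0,0]},{"jaw": 0.28,"dp": [40,0,-130],"delta_rot": [0,0,-7]},{"jaw": 0.28,"dp": [60,30,-150],"delta_rot": [0,0,-15]},{"jaw": 0.28,"dp": [60,30,-150],"delta_rot": [0,0,-15]},{"jaw": 0.28,"dp": [60,30,-150],"delta_rot": [0,0,-15]}]'

```text
time: 16.45
eef_pos: [0.5315, -0.1529, 0.1986]
tcp_rot: [3.14, 0.006, 2.333]
ft_force: [0.1, -1.0, 0.1]
gripper_width: 0.279
grasp_force: 0.0
```

Run:
```python
from h import *
kn()
st=manip.read_state(); im=capture("wrist")[:,:,::-1]; c=cam('wrist',st)
w=np.array([J(60,120,30),J(60,-60,30),J(-150,-60,30),J(-150,120,30)]); s=2.8
M=cv2.getPerspectiveTransform(np.float32(proj(c,w)),np.float32([[0,0],[180*s,0],[180*s,210*s],[0,210*s]]))
o=cv2.warpPerspective(im,M,(int(180*s),int(210*s)),flags=cv2.INTER_CUBIC)
cv2.imwrite("pics/f.png",cv2.convertScaleAbs(o,alpha=1.2))
```

```text
t 16.45 rel yaw 40.47 M [-0.021 -0.027 -0.007] F [ 0.1 -1.   0.1] g 0.0 [-10.   65.4 198.6]
```

View pics/f.png

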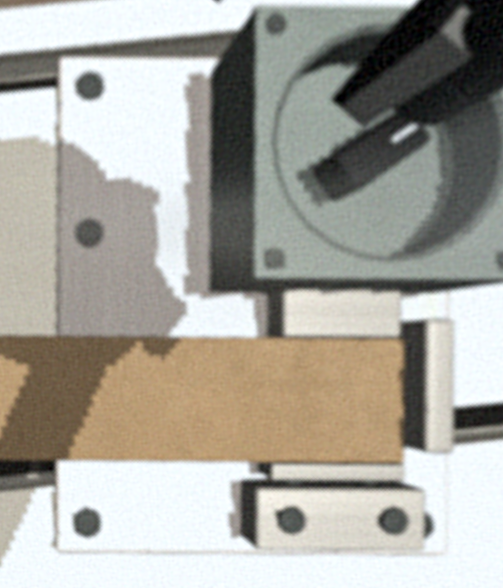

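Jaw touches the piece along v≈337, the piece bears on the fence pad at v≈462, and its end is at the stop (u≈403). The gripper is clear.

```bash
python3 -c "
from station import *
print(job_done())"
```

```text
the job is handed in; nothing more can be done
None
```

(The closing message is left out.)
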